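Lock the work stop with its cross pin

TASK

Take the wooden-handled locking pin from its rest and lock the grey work stop with it: push it, tip first, in through the slot in the front and through the round hole of the sliding lock plate hidden inside, fully home with the collar against the front plate, and let go. The lock plate may have slid anywhere along the slot, so feel for its hole; leave the other things on the bench undisturbed.

Things in the scene. Friction and masses are not known exactly. Their poses are not given: they have to be found in the camera images.
- pin: Locking pin, 167 mm long, 0.2 kg. Origin on its axis at the collar's front face, +x to the tip. Ahead: round steel shank, 14 mm diameter, straight for 83 mm, then a 12 mm cone to a blunt 7 mm tip. Behind: steel collar 28 mm diameter, 8 mm thick, then the wooden handle. It starts level, axis 42 mm above the bench, shank in the rest's V saddles, handle free in the air; it lifts straight up.
- pin_tip (a point): Centre of the pin's blunt tip, 95 mm ahead of the pin's origin.
- pin_grip (a point): Middle of the pin's wooden handle, 39 mm behind the pin's origin, axes as the pin's. The handle is 62 mm long (x), 20 mm wide (y), 24 mm high (z): grasp it across y.
- pin_rest: Fixed wooden rest, foot 90 x 60 mm, two V saddles 56 mm apart, about 48 mm high. Origin on the bench under its centre; x along the pin, whose tip points to +x.
- work_stop: Grey steel housing bolted to the bench, 136 mm wide (y), 74 mm deep, 71 mm high, on a foot 170 mm wide that reaches 5 mm out in front. Origin on the bench under the middle of the front face; +x points into the housing, z up. Front plate from x = 0 to 8 mm with a level slot. The back has a wide opening where the pin's tip comes out.
- slot (a point): Middle of the slot on the front face of the work stop, 45 mm above the bench; axes as the work stop's, +x into the housing. The slot is 50 mm long (y) and 16.5 mm high.
- lock_face (a point): Fixed point in the housing, 29 mm straight in from the slot's middle, in the front face of the hidden lock plate (10 mm thick, 88 wide; slides along y, 4 N friction). Its one round hole, 16.5 mm wide, lies at this height, at an unreported y up to 16 mm either side of here. Solid plate stops the tip here; a tip within 4 mm of the hole's centre enters, its cone drawing the plate into line.
- whetstone: Bystander: grey whetstone 50 x 150 x 24 mm lying on the bench. Origin under its centre.
- glue_pot: Bystander: white pot with a red lid, 72 mm wide, 82 mm high. Origin under its centre.
- small_capital: Bystander: small turned stone column head, 60 mm wide, 58 mm high. Origin under its centre.
- brick_rub: Bystander: reddish rubbing brick 48 x 75 x 30 mm. Origin under its centre.
Things that resemble listed ones, but are neither listed nor needed, are in the scene too. Several things have the shape of the work_stop; the one meant has the colours described above.

How it is judged:
By the outcome, as a careful person would: the job done as asked, in the order asked, and still so for the second after the job is handed in, with the robot touching nothing.
It also fails if it takes over 64 s, if anything falls off the work surface, if the arm or the gripper's body presses on something with over 40 N, if the wrist force passes 120 N, or if a joint passes its speed limit or range.

ROBOT

A 7-joint arm with a two-finger parallel gripper is mounted at the origin on a cart in front of the work surface, level with it; the furniture and walls round the work are solid. World frame = base frame: x ahead of the robot, y to its left, z up, the work surface at z = 0. Lengths are in m, angles in rad, forces in N, time in s.
With the tool pointing down it reaches from about 0.35 to 0.9 m from the base axis. Payload 8.1 kg.
Tool frame: the origin (TCP) lies on the centre line of the jaws, within the pads' length; the fingertips stand arm.tips_ahead ahead of it and the grasp point (between the pads) lies 8 mm behind it (arm.tips_ahead is the distance from the TCP to the fingertips, in m); z points along the fingers, y is the direction in which the jaws open and shut (so a half turn about z gives the same grasp; the last joint's range is limited). The gripper opens to 92 mm and grips with 3 to 60 N. Pads are 19 mm wide; open, the fingers measure 130 mm over their backs; the gripper's body (75 mm by 190 mm) begins 47 mm behind the grasp point.
Start: joints at [1.22, 0.434, 0.025, 1.573, -0.012, 1.134, -0.075], TCP at [0.153, -0.606, 0.238] pointing down, gripper open.
Joint ranges: [-2.62, 2.62], [-0.44, 2.09], [-1.27, 1.32], [0.08, 2.57], [-1.32, 4.46], [0.12, 2], [-2.74, 2.74]. Speed limits (rad/s): [2.22, 2.22, 3.01, 3.01, 3.14, 3.14, 3.14].

INTERFACE

Orientations are given as a rotation vector (axis times angle).
In Python, from cell import arm gives the robot as it stands. The module is installed in compiled form; this text tells all that it offers.
- The arm moves only by the tool jog_arm, never from a script. Its argument "moves" is a list of rows, each an object with "twist": the turn, a rotation vector about the tool's x, y, z in units of 10 degrees (1.0 is 10 degrees), a list of three; "xyz": the shift along the tool's x, y, z in units of 60 mm (1.0 is 60 mm), a list of three; "grip": the closure, from -1 (fully open) to 1 (shut). A call has 1 to 5 rows; each row is the pose to reach, as a shift and turn from the pose commanded when the call began, along the tool's axes at that moment; what a row does not reach only later rows make up. A row lasts 1/8 s, in which the tool goes at most 62.5 mm and 10.7 degrees, less where a joint would pass 70% of its speed; a pose out of reach is approached as far as the arm can. A call with a gripper value outside its range is refused whole. The fingers move at their own pace and stop on an object; "force" is the grip in N (left out, the last holds). Time passes only in rows, so rows that repeat a pose let the fingers close. It gives the time, the measured TCP pose, the force and the opening at its end, in the units of the state.
- arm.observe(): the state, without advancing time (a new reading comes with each control period).
- arm.get_image(name): name is "scene" or "top" or "wrist"; returns the picture (400x640x3 uint8, blue, green, red); there is no depth.
- arm.camera_params(name): a dict with "mtx" (3x3 intrinsics, pixels), "T" (4x4, takes a point from camera to world coordinates); the wrist camera has in their place "T_tool_cam" (4x4, takes a point from camera to tool coordinates, whose origin is the TCP and whose axes are the flange's). Camera axes: x right, y down, z forward; pixel columns grow to the right and rows downward; lengths in m; the calibration is good to about 2 mm. A picture is of the moment at which its call begins: read the wrist's pose just before it. camera_params takes no time and is no camera call.
- arm.sign_off(): hands the job in, once; it reports no verdict.
The state is a dict: "clock": time; "joints": joint angles; "dq": joint speeds; "joint_efforts": joint torques, N m; "position": TCP position; "ee_rot": TCP orientation; "force": force on the tool from outside, world axes, zero at the start; "ft_torque": the same for the moment, N m; "width": opening from 0.0 (shut) to 1.0 (fully open).
Only numpy, scipy, OpenCV 4.12 (cv2) and the standard library are available. Lean on these libraries where they do the work, as an engineer would, in place of code of your own. Each camera call takes 0.05 s, during which the arm holds its last target. There are 200 camera calls.

## Working session

There is one attempt and no reset: what is moved stays moved. The work goes in short steps, Python scripts to look and compute and a tool call to move; the robot and the scene stay as the last step left them, time stands still between calls to the robot, and variables do not carry over. Pictures are saved under pics/ and viewed, about 8 in all and at most 12, crops included, and the job is handed in when it is done.

Besides the shell and the picture viewer there is one more tool, called after "Call:" as name(argument=value, ...), one argument or row to a line, values as JSON. jog_arm: Moves the arm, as the interface text tells. Its arguments: {"type":"object","properties":{"moves":{"type":"array","items":{"type":"object","properties":{"twist":{"type":"array","items":{"type":"number"}},"xyz":{"type":"array","items":{"type":"number"}},"grip":{"type":"number"}}}},"force":{"type":"number"}},"required":["moves"]}

```bash
mkdir -p pics; python3 - <<'E'
from cell import arm
import cv2,numpy as np
o=arm.observe();print(o, arm.tips_ahead)
for n in("scene","top"):
    cv2.imwrite(f"pics/{n}0.png",arm.get_image(n)); p=arm.camera_params(n);print(n,np.round(p["mtx"],1).tolist(),np.round(p["T"],4).tolist())
print(arm.camera_params("wrist"))
E
```

```text
{'clock': 0.0, 'joints': array([ 1.22040411,  0.43519496,  0.02494703,  1.57411185, -0.01157788,
        1.133964  , -0.07507889]), 'dq': array([ 1.30150183e-03,  4.60803418e-04,  1.79101903e-04, -1.34632842e-03,
        2.29385774e-04,  4.29271051e-05, -1.11080624e-03]), 'joint_efforts': array([ 2.69408365e-04, -6.67857814e+01,  9.85306688e-01, -3.14465797e+01,
       -6.04925863e-02,  4.29543585e-02,  1.72808868e-04]), 'position': array([ 0.15312343, -0.60544621,  0.23695635]), 'ee_rot': array([-3.11602946e+00, -3.88026283e-01,  5.27136820e-04]), 'force': array([ 0.10067522, -0.67703646,  0.38105458]), 'ft_torque': array([ 0.01201678, -0.01556771,  0.04024191]), 'width': 0.9999219323731169} 0.011
scene [[405.1, 0.0, 320.0], [0.0, 405.1, 199.9], [0.0, 0.0, 1.0]] [[-0.702, -0.5454, 0.458, 0.0211], [-0.7122, 0.5315, -0.4586, 0.5397], [0.0066, -0.6481, -0.7615, 0.9834], [0.0, 0.0, 0.0, 1.0]]
top [[367.3, 0.0, 318.1], [0.0, 367.3, 194.1], [0.0, 0.0, 1.0]] [[-0.0232, -0.9846, 0.1736, 0.367], [-0.9993, 0.018, -0.0312, 0.0027], [0.0276, -0.1742, -0.9843, 1.1679], [0.0, 0.0, 0.0, 1.0]]
{'mtx': array([[353.64850075,   0.        , 317.53388131],
       [  0.        , 353.64850075, 200.08382809],
       [  0.        ,   0.        ,   1.        ]]), 'T_tool_cam': array([[-4.01112751e-05, -9.59997090e-01, -2.80009974e-01,
         7.47049770e-02],
       [ 9.99999793e-01,  1.41104974e-04, -6.27019203e-04,
         2.33977955e-04],
       [ 6.41447410e-04, -2.80009942e-01,  9.59996886e-01,
        -1.46670475e-01],
       [ 0.00000000e+00,  0.00000000e+00,  0.00000000e+00,
         1.00000000e+00]])}
```

View pics/top0.png

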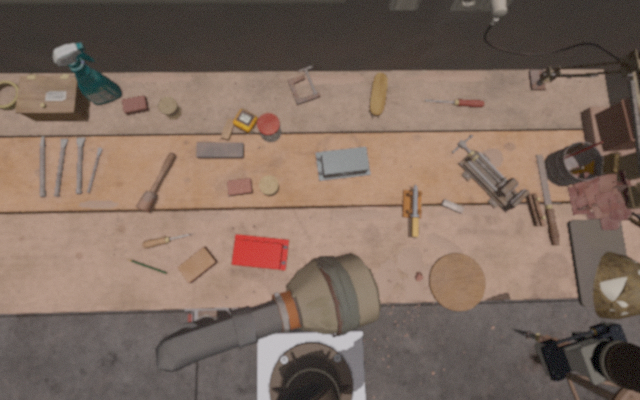

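View pics/scene0.png

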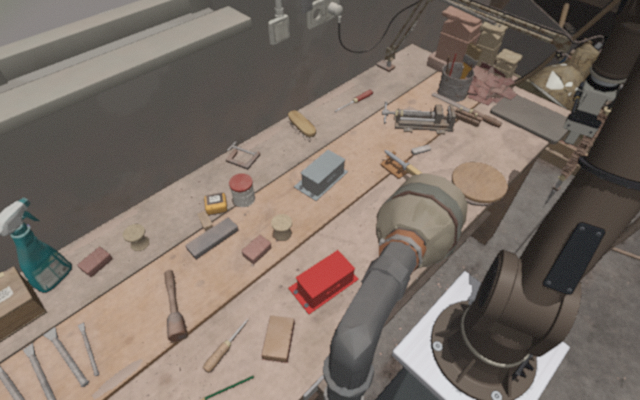

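The top view shows the grey stop at about (344,162), and the pin in its rest at about (413,208) with the handle towards the robot. I'll enlarge both.

```bash
cat > h.py <<'E'
import cv2,numpy as np
from cell import arm
from scipy.spatial.transform import Rotation as R
def ray(n,u,v,z,T=None):
    p=arm.camera_params(n); T=p["T"] if T is None else T
    d=T[:3,:3]@np.linalg.inv(p["mtx"])@[u,v,1]; return T[:3,3]+d*(z-T[2,3])/d[2]
def proj(n,X,T=None):
    p=arm.camera_params(n); T=p["T"] if T is None else T
    c=p["mtx"]@(T[:3,:3].T@(np.asarray(X)-T[:3,3])); return c[:2]/c[2]
def wT():
    o=arm.observe();M=np.eye(4);M[:3,:3]=R.from_rotvec(o["ee_rot"]).as_matrix();M[:3,3]=o["position"]
    return M@arm.camera_params("wrist")["T_tool_cam"]
E
python3 - <<'E'
from h import *
a=cv2.imread("pics/top0.png")[130:250,300:460];b=cv2.imread("pics/scene0.png")[130:210,290:450]
cv2.imwrite("pics/c.png",np.vstack([cv2.resize(a,None,fx=4,fy=4,interpolation=2)[:380 if 0 else 480],]))
cv2.imwrite("pics/d.png",cv2.resize(b,None,fx=5,fy=5,interpolation=2))
E
```

```text
(no output)
```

View pics/c.png

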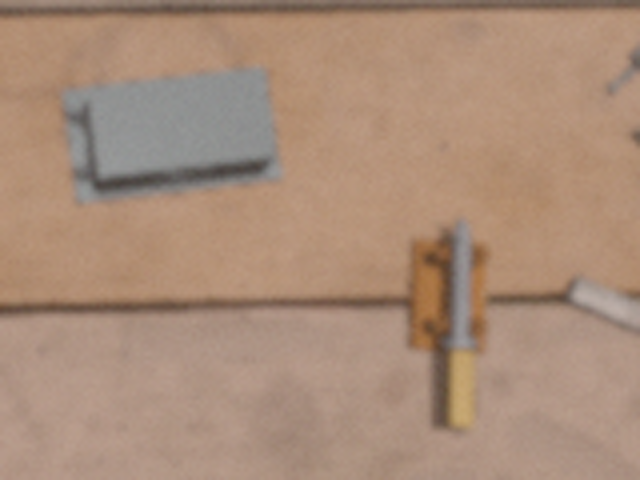

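View pics/d.png

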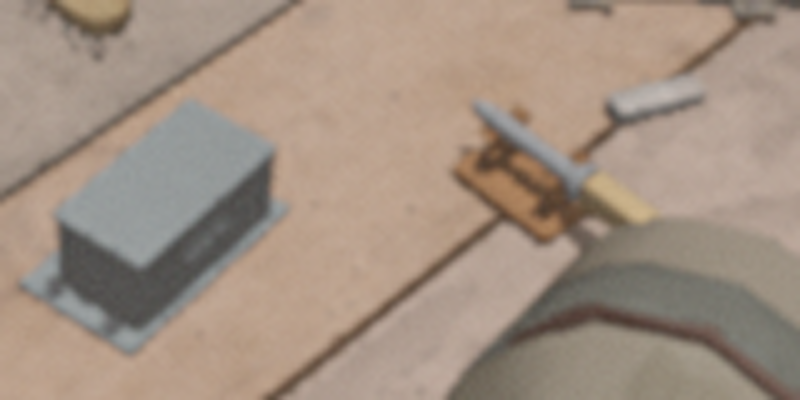

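```bash
python3 - <<'E'
from h import *
f=lambda u,v,z:np.round(ray("top",300+u/4,130+v/4,z),4)
a,b,c=f(458,430,.042),f(460,348,.042),f(461,220,.042);print("end",a,"coll",b,"tip",c,np.linalg.norm(c-a), "yaw",np.degrees(np.arctan2((c-a)[1],(c-a)[0])))
l,r=f(95,178,.071),f(272,157,.071);print("topfront",l,r,np.linalg.norm(l-r),(l+r)/2)
l,r=f(78,203,.006),f(281,178,.006);print("footfront",l,r,np.linalg.norm(l-r),(l+r)/2,np.degrees(np.arctan2((l-r)[0],-(l-r)[1])))
E=np.eye(3)
o=arm.observe();print(np.round(R.from_rotvec(o["ee_rot"]).as_matrix(),3))
E
```

```text
end [ 0.4247 -0.3262  0.042 ] coll [ 0.4879 -0.3321  0.042 ] tip [ 0.589 -0.34   0.042] 0.16487853104634329 yaw -4.8011578097562415
topfront [ 0.6211 -0.0508  0.071 ] [ 0.6354 -0.1878  0.071 ] 0.1377442920777482 [ 0.62825 -0.1193   0.071  ]
footfront [ 0.6157 -0.0397  0.006 ] [ 0.6336 -0.2056  0.006 ] 0.1668628778368634 [ 0.62465 -0.12265  0.006  ] -173.84181938350932
[[ 0.969  0.245 -0.   ]
 [ 0.245 -0.969  0.001]
 [-0.    -0.001 -1.   ]]
```

Both top-view crops show the slot side facing the robot: slot near (0.628, -0.120) with yaw about +6°. The handle middle is near (0.456, -0.329) with yaw about -5°. I'll move above the handle.

Call:
jog_arm(
  moves=[
    {"xyz": [0.8,-0.43,0],"twist": [0,0,0.4]},
    {"xyz": [1.6,-0.86,0],"twist": [0,0,0.8]},
    {"xyz": [2.4,-1.29,0],"twist": [0,0,1.2]},
    {"xyz": [3.2,-1.72,0.2],"twist": [0,0,1.6]},
    {"xyz": [4.0,-2.15,0.4],"twist": [0,0,1.9]},
  ],
)

```text
invalid input at $.moves[0]: expected keys twist, xyz, grip
```

```bash
cat >> h.py <<'E'
def delta(pos,yaw):
    "shift (60mm) and twist (10deg) to pos with tool x at yaw deg, tool down"
    o=arm.observe();M=R.from_rotvec(o["ee_rot"]);G=R.from_matrix(np.diag([1.,-1,-1]));G=R.from_euler('z',yaw,degrees=True)*G
    print(o["clock"],np.round(o["position"],4),np.round(o["force"],1),"w",round(o["width"],3),"xyz",np.round(M.inv().apply(np.array(pos)-o["position"])/.06,3),"tw",np.round(np.degrees((M.inv()*G).as_rotvec())/10,3))
E
python3 -c "
from h import *
delta([.456,-.329,.16],-4.8)"
```

```text
0.1 [ 0.1532 -0.6055  0.237 ] [ 0.2 -0.3 -0.7] w 0.999 xyz [ 6.023 -3.229  1.288] tw [-0.008  0.002  1.899]
```

Call:
jog_arm(
  moves=[
    {"xyz": [0.8,-0.43,0],"twist": [0,0,0.4],"grip": -1},
    {"xyz": [1.6,-0.86,0],"twist": [0,0,0.8],"grip": -1},
    {"xyz": [2.4,-1.29,0],"twist": [0,0,1.2],"grip": -1},
    {"xyz": [3.2,-1.72,0.2],"twist": [0,0,1.6],"grip": -1},
    {"xyz": [4.0,-2.15,0.4],"twist": [0,0,1.9],"grip": -1},
  ],
)

```text
clock: 0.72
position: [0.3554, -0.4207, 0.2134]
ee_rot: [3.139, -0.135, 0.0]
force: [0.6, -0.5, -0.2]
width: 0.998
```

```bash
python3 -c "
from h import *
delta([.456,-.329,.16],-4.8)"
```

```text
0.725 [ 0.3554 -0.4207  0.2134] [ 0.6 -0.5 -0.2] w 0.998 xyz [ 1.54  -1.666  0.889] tw [ 0.001 -0.    -0.013]
```

Call:
jog_arm(
  moves=[
    {"xyz": [0.6,-0.6,0.3],"twist": [0,0,0],"grip": -1},
    {"xyz": [1.1,-1.2,0.6],"twist": [0,0,0],"grip": -1},
    {"xyz": [1.54,-1.67,0.89],"twist": [0,0,0],"grip": -1},
    {"xyz": [1.54,-1.67,0.89],"twist": [0,0,0],"grip": -1},
    {"xyz": [1.54,-1.67,0.89],"twist": [0,0,0],"grip": -1},
  ],
)

```text
clock: 1.35
position: [0.4542, -0.3304, 0.1602]
ee_rot: [3.139, -0.132, -0.001]
force: [-0.3, 0.0, 0.1]
width: 1.003
```

```bash
python3 -c "
from h import *
delta([.456,-.329,.16],-4.8)
T=wT();cv2.imwrite('pics/w1.png',arm.get_image('wrist'));np.save('w1.npy',T)"
```

```text
1.35 [ 0.4542 -0.3304  0.1602] [-0.3  0.   0.1] w 1.003 xyz [ 0.028 -0.027  0.003] tw [ 0.002  0.005 -0.003]
```

View pics/w1.png

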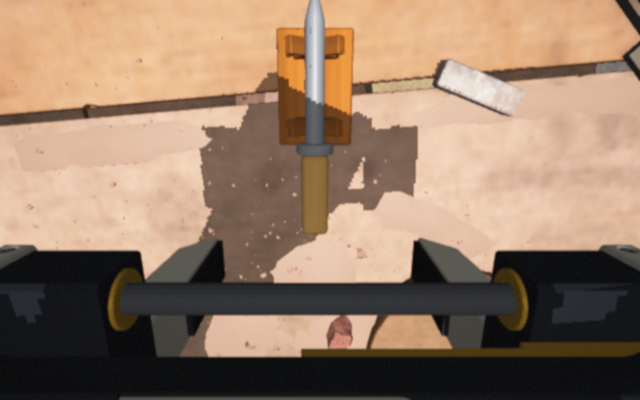

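The wrist view shows the pin axis along column 315. The handle runs from row 156 to row 233 and the tip is at row 0.

```bash
python3 -c "
from h import *
T=np.load('w1.npy')
a=ray('wrist',315,233,.042,T);b=ray('wrist',315,156,.045,T);c=ray('wrist',315,2,.042,T);print(a,b,c)
d=c-a;y=np.degrees(np.arctan2(d[1],d[0]));print(y,np.linalg.norm(d))
m=(a+b)/2;print(m)
delta([m[0],m[1],.034],y)"
```

```text
[ 0.42431176 -0.32627308  0.042     ] [ 0.48664846 -0.33168825  0.045     ] [ 0.58954244 -0.34056912  0.042     ]
-4.945012962906575 0.1658479915738148
[ 0.45548011 -0.32898066  0.0435    ]
1.4 [ 0.4539 -0.3311  0.1605] [-0.2  0.4  1.6] w 0.997 xyz [ 0.024 -0.038  2.108] tw [0.004 0.002 0.005]
```

Call:
jog_arm(
  moves=[
    {"xyz": [0.02,-0.03,0.7],"twist": [0,0,0],"grip": -1},
    {"xyz": [0.02,-0.03,1.4],"twist": [0,0,0],"grip": -1},
    {"xyz": [0.02,-0.03,1.9],"twist": [0,0,0],"grip": -1},
    {"xyz": [0.02,-0.03,2.1],"twist": [0,0,0],"grip": -1},
    {"xyz": [0.02,-0.03,2.1],"twist": [0,0,0],"grip": -1},
  ],
)

```text
clock: 2.02
position: [0.4556, -0.329, 0.0344]
ee_rot: [3.139, -0.134, -0.001]
force: [-0.7, -0.1, 1.4]
width: 0.999
```

Call:
jog_arm(
  moves=[
    {"xyz": [0,0,0],"twist": [0,0,0],"grip": 1},
    {"xyz": [0,0,0],"twist": [0,0,0],"grip": 1},
    {"xyz": [0,0,0],"twist": [0,0,0],"grip": 1},
    {"xyz": [0,0,0],"twist": [0,0,0],"grip": 1},
    {"xyz": [0,0,0],"twist": [0,0,0],"grip": 1},
  ],
  force=60,
)

```text
clock: 2.65
position: [0.4562, -0.3282, 0.0344]
ee_rot: [3.139, -0.132, 0.0]
force: [-0.3, -0.2, -0.0]
width: 0.502
```

Call:
jog_arm(
  moves=[
    {"xyz": [0,0,0],"twist": [0,0,0],"grip": 1},
    {"xyz": [0,0,0],"twist": [0,0,0],"grip": 1},
    {"xyz": [0,0,0],"twist": [0,0,0],"grip": 1},
    {"xyz": [0,0,0],"twist": [0,0,0],"grip": 1},
    {"xyz": [0,0,0],"twist": [0,0,0],"grip": 1},
  ],
)

```text
clock: 3.28
position: [0.4561, -0.3283, 0.0343]
ee_rot: [3.139, -0.132, -0.0]
force: [0.3, -0.5, 0.2]
width: 0.215
```

```bash
python3 -c "
from h import *
s=[.628,-.120];y=6.0;u=np.array([np.cos(np.radians(y)),np.sin(np.radians(y))])
g=np.array(s)-u*(.039+.095+.03);print(g)
delta([g[0],g[1],.115],y)"
```

```text
[ 0.46489841 -0.13714267]
3.275 [ 0.4561 -0.3283  0.0343] [ 0.3 -0.5  0.2] w 0.215 xyz [-0.121 -3.187 -1.345] tw [ 1.000e-03  0.000e+00 -1.082e+00]
```

Gripped, at 19.8 mm wide. I'll lift straight up, then go over to look at the stop from close by.

Call:
jog_arm(
  moves=[
    {"xyz": [0,0,-0.3],"twist": [0,0,0],"grip": 1},
    {"xyz": [0,0,-0.7],"twist": [0,0,0],"grip": 1},
    {"xyz": [0,0,-1.2],"twist": [0,0,0],"grip": 1},
    {"xyz": [0,0,-1.5],"twist": [0,0,0],"grip": 1},
    {"xyz": [0,0,-1.5],"twist": [0,0,0],"grip": 1},
  ],
)

```text
clock: 3.9
position: [0.4567, -0.3286, 0.1254]
ee_rot: [3.138, -0.132, 0.003]
force: [-0.8, 0.2, -1.9]
width: 0.215
```

```bash
python3 -c "
from h import *
delta([.522,-.131,.125],6)"
```

```text
3.9 [ 0.4567 -0.3286  0.1254] [-0.8  0.2 -1.9] w 0.215 xyz [ 0.808 -3.372  0.004] tw [ 0.007 -0.011 -1.081]
```

Call:
jog_arm(
  moves=[
    {"xyz": [0.2,-0.7,0],"twist": [0,0,-0.3],"grip": 1},
    {"xyz": [0.4,-1.5,0],"twist": [0,0,-0.6],"grip": 1},
    {"xyz": [0.6,-2.3,0],"twist": [0,0,-0.9],"grip": 1},
    {"xyz": [0.7,-3.0,0],"twist": [0,0,-1.08],"grip": 1},
    {"xyz": [0.81,-3.37,0],"twist": [0,0,-1.08],"grip": 1},
  ],
)

```text
clock: 4.53
position: [0.5211, -0.1277, 0.123]
ee_rot: [-3.135, -0.17, 0.003]
force: [-0.1, -0.9, -1.6]
width: 0.218
```

Call:
jog_arm(
  moves=[
    {"xyz": [0,0,0],"twist": [0,0,0],"grip": 1},
    {"xyz": [0,0,0],"twist": [0,0,0],"grip": 1},
  ],
)

```text
clock: 4.78
position: [0.5207, -0.1318, 0.1235]
ee_rot: [3.137, 0.163, -0.003]
force: [0.3, 0.2, -0.5]
width: 0.216
```

```bash
python3 -c "
from h import *
delta([.522,-.131,.125],6)
T=wT();cv2.imwrite('pics/w2.png',arm.get_image('wrist'));np.save('w2.npy',T)"
```

```text
4.775 [ 0.5207 -0.1318  0.1235] [ 0.3  0.2 -0.5] w 0.216 xyz [ 0.023 -0.011 -0.025] tw [ 0.001  0.009 -0.005]
```

View pics/w2.png

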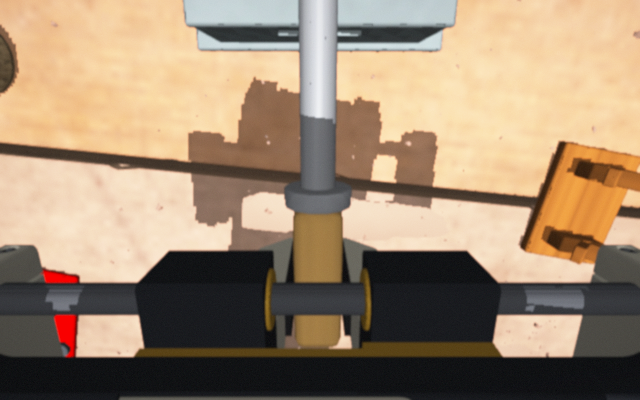

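The stop's top front edge runs from (184,26) to (457,25). The foot's front edge runs from (199,50) to (444,50), and the slot spans about columns 278–360 at row 33.

```bash
python3 -c "
from h import *
T=np.load('w2.npy')
for (p,q,z) in [((184,26),(457,25),.071),((199,50),(444,50),.006),((278,33),(361,33),.045)]:
    a=ray('wrist',*p,z,T);b=ray('wrist',*q,z,T);d=b-a
    print(a,b,np.linalg.norm(d),(a+b)/2,np.degrees(np.arctan2(d[0],-d[1])))
im=cv2.imread('pics/w2.png')[0:64,170:470];cv2.imwrite('pics/w2c.png',cv2.resize(im,None,fx=2.6,fy=5,interpolation=2))"
```

```text
[ 0.62258559 -0.05259777  0.071     ] [ 0.63752276 -0.19167881  0.071     ] 0.139880852302822 [ 0.63005418 -0.12213829  0.071     ] 6.130015490766343
[ 0.61736008 -0.03946405  0.006     ] [ 0.63490562 -0.20808931  0.006     ] 0.16953562079723195 [ 0.62613285 -0.12377668  0.006     ] 5.940278282515122
[ 0.62808207 -0.09768749  0.045     ] [ 0.63308467 -0.14577352  0.045     ] 0.048345555005813515 [ 0.63058337 -0.1217305   0.045     ] 5.939364272132091
```

View pics/w2c.png

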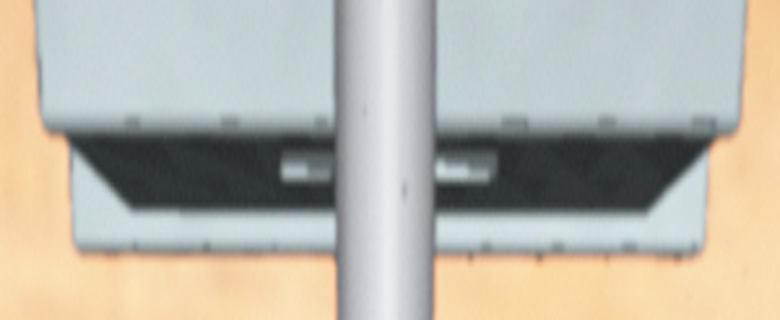

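```bash
cat >> h.py <<'E'
S=np.array([.6306,-.122]);Y=6.0;U=np.array([np.cos(np.radians(Y)),np.sin(np.radians(Y))]);V=np.array([-U[1],U[0]])
def go(depth,lat,z=.0374):
    o=arm.observe();d=o["position"][:2]-S;print("now depth %.4f lat %.4f"%(d@U+.134,d@V), "fU,fV",np.round([o["force"][:2]@U,o["force"][:2]@V],1))
    g=S+U*(depth-.134)+V*lat;delta([g[0],g[1],z],Y)
E
python3 -c "
from h import *
go(-.02,0)"
```

```text
now depth 0.0236 lat 0.0014 fU,fV [0.4 0.4]
4.825 [ 0.5207 -0.1322  0.1237] [ 0.3  0.5 -1.1] w 0.211 xyz [-0.725  0.024  1.439] tw [ 0.002  0.008 -0.011]
```

Call:
jog_arm(
  moves=[
    {"xyz": [-0.4,0.02,0],"twist": [0,0,0],"grip": 1},
    {"xyz": [-0.73,0.02,0.2],"twist": [0,0,0],"grip": 1},
    {"xyz": [-0.73,0.02,0.9],"twist": [0,0,0],"grip": 1},
    {"xyz": [-0.73,0.02,1.44],"twist": [0,0,0],"grip": 1},
    {"xyz": [-0.73,0.02,1.44],"twist": [0,0,0],"grip": 1},
  ],
)

```text
clock: 5.45
position: [0.4759, -0.1375, 0.0362]
ee_rot: [-3.137, -0.161, 0.007]
force: [-0.0, -0.1, -1.7]
width: 0.212
```

```bash
python3 -c "
from h import *
go(.020,0)
T=wT();im=arm.get_image('wrist');cv2.imwrite('pics/w3.png',cv2.resize(im[0:220,120:520],None,fx=2,fy=2))"
```

```text
now depth -0.0215 lat 0.0008 fU,fV [-0.  -0.1]
5.45 [ 0.4759 -0.1375  0.0362] [-0.  -0.1 -1.7] w 0.212 xyz [ 0.692  0.012 -0.024] tw [-0.005  0.027 -0.011]
```

View pics/w3.png

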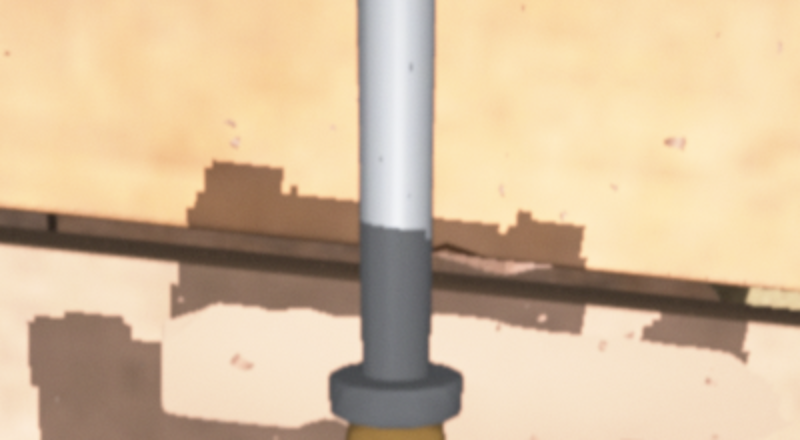

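That crop shows only the pin shank (columns 360–435) and the collar at row 395, with the slot out of view. The pin is straight in the hand. I'll let it settle.

Call:
jog_arm(
  moves=[
    {"xyz": [0,0,0],"twist": [0,0,0],"grip": 1},
    {"xyz": [0,0,0],"twist": [0,0,0],"grip": 1},
    {"xyz": [0,0,0],"twist": [0,0,0],"grip": 1},
  ],
)

```text
clock: 5.88
position: [0.4786, -0.1367, 0.0387]
ee_rot: [3.137, 0.164, 0.002]
force: [0.4, -0.1, -1.3]
width: 0.213
```

```bash
python3 -c "
from h import *
go(.020,0)"
```

```text
now depth -0.0187 lat 0.0012 fU,fV [ 0.4 -0.1]
5.875 [ 0.4786 -0.1367  0.0387] [ 0.4 -0.1 -1.3] w 0.213 xyz [0.645 0.021 0.023] tw [ 0.003 -0.008 -0.001]
```

```bash
cat >> h.py <<'E'
def avg(n=6):
    P=[]
    for i in range(n):
        o=arm.observe();P.append(np.r_[o["position"],o["ee_rot"]*np.sign(o["ee_rot"][0]),o["force"]]);arm.get_image("wrist")
    P=np.array(P);m=P.mean(0);d=m[:2]-S;print(np.round(m,4),"sd",np.round(P.std(0)[:3],4),"depth %.4f lat %.4f z %.4f fU %.1f fV %.1f"%(d@U+.134,d@V,m[2],m[6:8]@U,m[6:8]@V))
E
python3 -c "
from h import *
avg()"
```

```text
[ 4.7830e-01 -1.3660e-01  3.8300e-02  3.1370e+00  1.6430e-01  1.1000e-03
  3.0280e-01  2.2070e-01 -1.5632e+00] sd [0.0002 0.0001 0.0002] depth -0.0190 lat 0.0014 z 0.0383 fU 0.3 fV 0.2
```

Call:
jog_arm(
  moves=[
    {"xyz": [0.0,0.02,0.015],"twist": [0,0,0],"grip": 1},
    {"xyz": [0.2,0.02,0.015],"twist": [0,0,0],"grip": 1},
    {"xyz": [0.4,0.02,0.015],"twist": [0,0,0],"grip": 1},
    {"xyz": [0.65,0.02,0.015],"twist": [0,0,0],"grip": 1},
    {"xyz": [0.65,0.02,0.015],"twist": [0,0,0],"grip": 1},
  ],
)

```text
clock: 6.8
position: [0.5189, -0.1332, 0.0371]
ee_rot: [-3.137, -0.166, -0.002]
force: [-0.2, -0.9, -2.4]
width: 0.213
```

```bash
python3 -c "
from h import *
avg()"
```

```text
[ 5.1710e-01 -1.3360e-01  3.6900e-02  3.1372e+00  1.6460e-01 -4.0000e-04
 -8.9200e-02 -3.2250e-01 -1.8467e+00] sd [0.0009 0.0002 0.0001] depth 0.0199 lat 0.0003 z 0.0369 fU -0.1 fV -0.3
```

Inside the slot with no contact. First probe, at lateral offset 0.

Call:
jog_arm(
  moves=[
    {"xyz": [0.06,0,-0.008],"twist": [0,0,0],"grip": 1},
    {"xyz": [0.12,0,-0.008],"twist": [0,0,0],"grip": 1},
    {"xyz": [0.17,0,-0.008],"twist": [0,0,0],"grip": 1},
    {"xyz": [0.22,0,-0.008],"twist": [0,0,0],"grip": 1},
    {"xyz": [0.22,0,-0.008],"twist": [0,0,0],"grip": 1},
  ],
)

```text
clock: 7.72
position: [0.5255, -0.1328, 0.0364]
ee_rot: [-3.137, -0.163, 0.014]
force: [-13.2, -1.4, 3.5]
width: 0.216
```

```bash
python3 -c "
from h import *
avg(3)"
```

```text
[  0.5255  -0.1328   0.0364   3.137    0.1626  -0.0135 -13.3689  -1.6369
   3.814 ] sd [0. 0. 0.] depth 0.0284 lat 0.0002 z 0.0364 fU -13.5 fV -0.2
```

Solid plate at 28.4 mm. Next probe at lateral +7 mm.

Call:
jog_arm(
  moves=[
    {"xyz": [-0.16,0,0],"twist": [0,0,0],"grip": 1},
    {"xyz": [-0.16,-0.12,0],"twist": [0,0,0],"grip": 1},
    {"xyz": [-0.12,-0.12,0],"twist": [0,0,0],"grip": 1},
    {"xyz": [-0.06,-0.12,0],"twist": [0,0,0],"grip": 1},
    {"xyz": [0,-0.12,0],"twist": [0,0,0],"grip": 1},
  ],
)

```text
clock: 8.5
position: [0.5249, -0.1253, 0.0364]
ee_rot: [-3.137, -0.164, 0.014]
force: [-18.8, -1.1, 3.2]
width: 0.213
```

```bash
python3 -c "
from h import *
avg(4)"
```

```text
[ 5.24900e-01 -1.25400e-01  3.63000e-02  3.13680e+00  1.63600e-01
 -1.43000e-02 -1.55976e+01 -8.69700e-01  3.93680e+00] sd [0.     0.     0.0001] depth 0.0285 lat 0.0077 z 0.0363 fU -15.6 fV 0.8
```

Solid again. Next at lateral +14.

Call:
jog_arm(
  moves=[
    {"xyz": [-0.16,0,0],"twist": [0,0,0],"grip": 1},
    {"xyz": [-0.16,-0.1,0],"twist": [0,0,0],"grip": 1},
    {"xyz": [-0.12,-0.1,0],"twist": [0,0,0],"grip": 1},
    {"xyz": [-0.06,-0.1,0],"twist": [0,0,0],"grip": 1},
    {"xyz": [0,-0.1,0],"twist": [0,0,0],"grip": 1},
  ],
)

```text
clock: 9.32
position: [0.5244, -0.1194, 0.0364]
ee_rot: [-3.137, -0.164, 0.014]
force: [-18.8, -1.3, 3.8]
width: 0.21
```

```bash
python3 -c "
from h import *
avg(4)"
```

```text
[ 5.24300e-01 -1.19400e-01  3.63000e-02  3.13690e+00  1.63600e-01
 -1.41000e-02 -1.59959e+01 -1.02240e+00  3.62910e+00] sd [0. 0. 0.] depth 0.0286 lat 0.0137 z 0.0363 fU -16.0 fV 0.7
```

Now at about lateral -6.

Call:
jog_arm(
  moves=[
    {"xyz": [-0.17,0,0],"twist": [0,0,0],"grip": 1},
    {"xyz": [-0.17,0.33,0],"twist": [0,0,0],"grip": 1},
    {"xyz": [-0.15,0.33,0],"twist": [0,0,0],"grip": 1},
    {"xyz": [-0.07,0.33,0],"twist": [0,0,0],"grip": 1},
    {"xyz": [0,0.33,0],"twist": [0,0,0],"grip": 1},
  ],
)

```text
clock: 10.15
position: [0.5306, -0.1393, 0.0373]
ee_rot: [3.137, 0.163, -0.002]
force: [-3.6, -3.5, -3.5]
width: 0.213
```

```bash
python3 -c "
from h import *
avg(4)"
```

```text
[ 5.3110e-01 -1.3940e-01  3.7400e-02  3.1368e+00  1.6270e-01 -4.0000e-04
 -1.2782e+00 -4.1834e+00 -3.6456e+00] sd [0.0003 0.     0.0001] depth 0.0332 lat -0.0069 z 0.0374 fU -1.7 fV -4.0
```

It has entered the hole (33 mm deep, little axial force). I'll advance.

Call:
jog_arm(
  moves=[
    {"xyz": [0.1,0,0],"twist": [0,0,0],"grip": 1},
    {"xyz": [0.2,0,0],"twist": [0,0,0],"grip": 1},
    {"xyz": [0.3,0,0],"twist": [0,0,0],"grip": 1},
    {"xyz": [0.4,0,0],"twist": [0,0,0],"grip": 1},
    {"xyz": [0.5,0,0],"twist": [0,0,0],"grip": 1},
  ],
)

```text
clock: 10.98
position: [0.5608, -0.1358, 0.0374]
ee_rot: [3.137, 0.164, -0.001]
force: [-2.5, -4.2, -4.6]
width: 0.209
```

```bash
python3 -c "
from h import *
avg(4)"
```

```text
[ 5.6150e-01 -1.3560e-01  3.7500e-02  3.1372e+00  1.6470e-01  1.1000e-03
  1.0500e-02 -4.0446e+00 -4.9814e+00] sd [0.0004 0.0001 0.0001] depth 0.0638 lat -0.0063 z 0.0375 fU -0.4 fV -4.0
```

Call:
jog_arm(
  moves=[
    {"xyz": [0.1,0,0.008],"twist": [0,0,0],"grip": 1},
    {"xyz": [0.2,0,0.008],"twist": [0,0,0],"grip": 1},
    {"xyz": [0.3,0,0.008],"twist": [0,0,0],"grip": 1},
    {"xyz": [0.38,0,0.008],"twist": [0,0,0],"grip": 1},
    {"xyz": [0.45,0,0.008],"twist": [0,0,0],"grip": 1},
  ],
)

```text
clock: 11.8
position: [0.5879, -0.1329, 0.037]
ee_rot: [3.137, 0.164, 0.0]
force: [-2.7, -4.0, -3.4]
width: 0.215
```

```bash
python3 -c "
from h import *
avg(4)"
```

```text
[ 5.8820e-01 -1.3290e-01  3.7100e-02  3.1372e+00  1.6450e-01  1.3000e-03
 -3.7320e-01 -3.8563e+00 -3.6171e+00] sd [0.0002 0.0001 0.    ] depth 0.0907 lat -0.0064 z 0.0371 fU -0.8 fV -3.8
```

Now push home (about 4 mm left, plus some preload).

Call:
jog_arm(
  moves=[
    {"xyz": [0.04,0,0],"twist": [0,0,0],"grip": 1},
    {"xyz": [0.07,0,0],"twist": [0,0,0],"grip": 1},
    {"xyz": [0.1,0,0],"twist": [0,0,0],"grip": 1},
    {"xyz": [0.13,0,0],"twist": [0,0,0],"grip": 1},
    {"xyz": [0.13,0,0],"twist": [0,0,0],"grip": 1},
  ],
)

```text
clock: 12.62
position: [0.5916, -0.1325, 0.0366]
ee_rot: [-3.137, -0.163, 0.011]
force: [-12.6, -4.7, 6.4]
width: 0.215
```

```bash
python3 -c "
from h import *
avg(4)"
```

```text
[ 5.9160e-01 -1.3250e-01  3.6600e-02  3.1372e+00  1.6340e-01 -1.0500e-02
 -1.3069e+01 -4.1504e+00  6.2389e+00] sd [0. 0. 0.] depth 0.0941 lat -0.0064 z 0.0366 fU -13.4 fV -2.8
```

The stop at 94.1 mm matches the collar seating, since the plate read 28.5 where 29 was expected. I'll press a little harder to confirm, then ease off.

Call:
jog_arm(
  moves=[
    {"xyz": [0.03,0,0],"twist": [0,0,0],"grip": 1},
    {"xyz": [0.06,0,0],"twist": [0,0,0],"grip": 1},
    {"xyz": [0.06,0,0],"twist": [0,0,0],"grip": 1},
  ],
)

```text
clock: 13.2
position: [0.5917, -0.1326, 0.0361]
ee_rot: [-3.137, -0.162, 0.021]
force: [-24.1, -4.5, 13.2]
width: 0.214
```

```bash
python3 -c "
from h import *
avg(2)"
```

```text
[ 5.91700e-01 -1.32600e-01  3.61000e-02  3.13700e+00  1.62300e-01
 -2.06000e-02 -2.41532e+01 -4.51120e+00  1.35333e+01] sd [0. 0. 0.] depth 0.0942 lat -0.0064 z 0.0361 fU -24.5 fV -2.0
```

Call:
jog_arm(
  moves=[
    {"xyz": [-0.1,0,0],"twist": [0,0,0],"grip": 1},
    {"xyz": [-0.11,0,0],"twist": [0,0,0],"grip": 1},
    {"xyz": [-0.11,0,0],"twist": [0,0,0],"grip": -1},
    {"xyz": [-0.11,0,0],"twist": [0,0,0],"grip": -1},
    {"xyz": [-0.11,0,0],"twist": [0,0,0],"grip": -1},
  ],
)

```text
clock: 13.92
position: [0.5931, -0.1317, 0.0373]
ee_rot: [-3.137, -0.166, -0.002]
force: [0.3, -0.1, -0.2]
width: 0.494
```

Call:
jog_arm(
  moves=[
    {"xyz": [0,0,0],"twist": [0,0,0],"grip": -1},
    {"xyz": [0,0,0],"twist": [0,0,0],"grip": -1},
    {"xyz": [0,0,0],"twist": [0,0,0],"grip": -1},
    {"xyz": [0,0,0],"twist": [0,0,0],"grip": -1},
  ],
)

```text
clock: 14.42
position: [0.5923, -0.1324, 0.037]
ee_rot: [3.137, 0.164, -0.0]
force: [0.8, -0.5, 0.3]
width: 0.927
```

Released. Next, straight up and back, then look.

Call:
jog_arm(
  moves=[
    {"xyz": [0,0,-0.4],"twist": [0,0,0],"grip": -1},
    {"xyz": [0,0,-1.0],"twist": [0,0,0],"grip": -1},
    {"xyz": [0,0,-1.7],"twist": [0,0,0],"grip": -1},
    {"xyz": [-0.3,0,-2.3],"twist": [0,0,0],"grip": -1},
    {"xyz": [-0.3,0,-2.3],"twist": [0,0,0],"grip": -1},
  ],
)

```text
clock: 15.05
position: [0.5752, -0.1349, 0.1781]
ee_rot: [3.136, 0.163, 0.007]
force: [0.3, 0.1, -0.7]
width: 0.996
```

```bash
python3 -c "
from h import *
avg(3)
T=wT();im=arm.get_image('wrist');cv2.imwrite('pics/w4.png',im)
for n,X in [('collar back',np.r_[S-U*.008-V*.0064,.045]),('handle end',np.r_[S-U*.07-V*.0064,.045])]: print(n,proj('wrist',X,T))
"
```

```text
[ 0.5747 -0.1346  0.1764  3.1366  0.1635  0.004  -0.1488  0.1848 -0.9544] sd [0.0004 0.0002 0.0013] depth 0.0771 lat -0.0067 z 0.1764 fU -0.1 fV 0.2
collar back [317.57605916 130.95137841]
handle end [317.58129285 207.84637665]
```

View pics/w4.png

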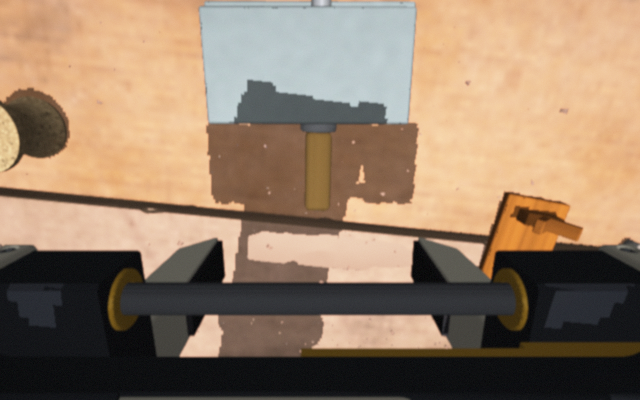

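The collar sits flush against the front plate (rows 123–132, predicted back edge 131). The handle end is at row 209 (predicted 208), and the tip shows out of the back at (320,3).

```bash
python3 -c "
from h import *
print(arm.sign_off())"
```

```text
the job is handed in; nothing more can be done
None
```

The locking pin is in the grey work stop, pushed fully home and released, and the job is handed in at about 15 s of the 64 s allowed.

- **Finding the hole:** I took the pin by its handle, lifted it straight up and entered the slot. Probes at about 0, +8 and +14 mm along the slot met solid plate at about 28.5 mm depth. At about -7 mm the tip went in with little axial force.
- **Pushing home:** The pin slid in to a hard stop at a measured 94.2 mm and did not move further at 24 N. The nominal depth is 95 mm; the plate also read about 0.5 mm short of its stated depth, so I take this as the collar against the front plate.
- **Last checks:** After release, the wrist picture shows the collar against the front plate, the handle end where predicted, and the tip out of the back. The gripper was open, about 13 cm above the pin and touching nothing, with force readings about zero. No force reading passed 30 N.
- **Not fully checked:** The arm kept to the clear space around the pin and stop, and I touched none of the bystander items. I did not take a final overview picture to confirm each of them.

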